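# Knock a stuck coffee pod out of its carrier with a plunger press

## Robot

A 7-joint arm with a two-finger parallel gripper is mounted at the origin on a cart in front of the work surface, level with it; the furniture and walls round the work are solid. World frame = base frame: x ahead of the robot, y to its left, z up, the work surface at z = 0. Lengths are in m, angles in degrees, forces in N, time in s.
With the tool pointing down it reaches from about 0.425 to 0.875 m from the base axis. Payload 4.7 kg.
Tool frame: the origin (TCP) lies at the very end of the fingers, on their centre line; the grasp point (between the pads) lies 19 mm behind it (pinch_z is the distance from the TCP to the grasp point, in m); z points along the fingers, y is the direction in which the jaws open and shut (so a half turn about z gives the same grasp; the last joint's range is limited). The gripper opens to 87 mm and grips with 3 to 60 N. Pads are 19 mm wide; open, the fingers measure 117 mm over their backs; the gripper's body (75 mm by 190 mm) begins 51 mm behind the grasp point.
Start: joints at [-75.109, 18.392, -4.016, 83.108, 1.295, 78.541, -3.26], TCP at [0.158, 0.63, 0.223] pointing down, gripper open.
Joint ranges: [-163.93, 163.93], [-17.29, 119.83], [-79.2, 71.16], [3.27, 140.29], [-89.18, 269.18], [5.43, 117.66], [-154.24, 154.24]. Speed limits (degrees/s): [147.25, 147.25, 180, 180, 180, 180, 180].

## Interface

Orientations are given as [roll, pitch, yaw] about the fixed x, y, z axes, in that order (R = Rz(yaw) Ry(pitch) Rx(roll)).
In Python, from cell import get_obs, read_camera, camera_params, sign_off, pinch_z gives the robot as it stands.
- The arm moves only by the shell command python3 -m handwheel 'ROWS' [FORCE]. ROWS is JSON, a list of rows, each a list of 5 numbers: the finger opening in m, from 0 to 0.087, then the shift along the tool's x, y, z in m, then the turn about the tool's z in rad. In form: [[jaw, tx, ty, tz, twist], ...]. A call has 1 to 20 rows; each row is the pose to reach, as a shift and turn from the pose commanded when the call began, along the tool's axes at that moment; what a row does not reach only later rows make up. A row lasts 1/10 s, in which the tool goes at most 50 mm and 8.59 degrees, less where a joint would pass 70% of its speed; a pose out of reach is approached as far as the arm can. A call with a gripper value outside its range is refused whole. The fingers move at their own pace and stop on an object; FORCE is the grip in N (left out, the last holds). Time passes only in rows, so rows that repeat a pose let the fingers close. It gives the time, the measured TCP pose, the force and the opening at its end, in the units of the state.
- get_obs(): the state, without advancing time (a new reading comes with each control period).
- read_camera(name): name is "scene" or "top"; returns the picture (480x640x3 uint8, blue, green, red); there is no depth.
- camera_params(name): a dict with "camera_matrix" (3x3 intrinsics, pixels), "R" (3x3) and "t" (3): a world point X has camera coordinates R X + t. Camera axes: x right, y down, z forward; pixel columns grow to the right and rows downward; lengths in m; the calibration is good to about 2 mm. A picture is of the moment at which its call begins. camera_params takes no time and is no camera call.
- sign_off(): hands the job in, once; it reports no verdict.
The state is a dict: "time_s": time; "qpos": joint angles; "joint_velocities": joint speeds; "effort": joint torques, N m; "tool_pos": TCP position; "tool_rot": TCP orientation; "force": force on the tool from outside, world axes, zero at the start; "wrist_torque": the same for the moment, N m; "grip_width": finger opening in m.
Only numpy, scipy, OpenCV 4.12 (cv2) and the standard library are available. Lean on these libraries where they do the work, as an engineer would, in place of code of your own. Each camera call takes 0.05 s, during which the arm holds its last target.

## Task

A spent coffee pod is stuck in the bore of the white carrier bar. Slide the bar along the press channel until its bore stands under the plunger, then push the plunger's red knob down, without ramming it onto the bar, until the pod drops out below into the small bowl; let the plunger spring back up and leave the bar lying in the channel. Leave the two mugs standing where they are.

Things in the scene. Friction and masses are not known exactly. Their poses are not given: they have to be found in the camera images.
- press_bed: Fixed press channel: two aluminium rails on grey end legs, open below and at both ends. Origin on the worktop under the channel's middle; x across it (away from the robot), y along it (to the robot's left), yaw up to 0.2 rad. 300 mm long, 78 wide. A column behind it (x = +85 mm, 40 mm thick) carries a grey arm, 34 mm wide in y, 121 to 175 mm high at most, over the channel; it holds the plunger.
- ledge_mid (a point): Point in the middle of press_bed, 58 mm above the worktop, level with the ledges on which the carrier slides. Slot between the ledges 35 mm wide; side fences 8 mm thick, 61.6 mm apart, top 72 mm above the worktop.
- knob_level (a point): Point over the middle of press_bed, 222 mm above the worktop, level with the top of the raised knob. NOT the knob itself: the plunger's axis crosses the channel's centre line anywhere from 25 mm left to 25 mm right (y) of this point, different each time and not reported. Look, or feel for the knob's side; the plunger does not give sideways.
- plunger (a joint): Travel straight down, m: 0 up (held by a spring of 1 to 4 N), 0.046 fully down. Steel rod 22 mm thick, end 100 mm above the worktop when up, tapered to 16 mm; red knob on top, 44 mm across, upright rim 206 to 218 mm high. On solid bar it stops hard at 0.010; in the bore it meets the pod at 0.012, pushing it takes 4 to 10 N more, and the pod drops by 0.040.
- carrier: White plastic bar, 60 (x) by 200 (y) by 32 mm (z), 0.2 to 0.4 kg, loose in the channel with 0.8 mm play each side; blue cross lines beside its bore. Origin in the middle of its underside on the axis of its bore: upright, right through, 29 mm wide (25 between two spring clips on its x sides). Starts 45 to 85 mm left (+y) of the bed's middle. Slides easily.
- carrier_end (a point): Middle of the carrier's left (+y) end face, 100 mm from the bore's axis and 16 mm above the bar's underside: a flat face that can be pushed to slide the bar to the right. The other end is the same, 200 mm away.
- pod: Copper-coloured coffee pod, a cylinder 27 mm wide and 28 mm long, 20 g, held by clips in the carrier's bore, its top 2 mm below the bar's top. Origin at the centre of its underside, z along its axis.
- pod_center (a point): Centre of the pod, 14 mm from either end.
- catch_bowl: White pinch bowl, 84 mm across, 42 mm high, loose, on the worktop under the channel, its axis within 9 mm of the plunger's. Origin at the centre of its underside, z up.
- mug_small: Purple mug, 80 mm wide, 89 mm high, standing behind to the left. Origin under its middle, z up.
- mug_large: Dark purple mug with a brown inside, 86 mm wide, 96 mm high, standing behind to the right. Origin under its middle, z up.

How it is judged:
By the outcome, as a careful person would: the job done as asked, in the order asked, and still so for the second after the job is handed in, with the robot touching nothing.
It also fails if it takes over 51 s, if anything falls off the work surface, if the arm or the gripper's body presses on something with over 40 N, if the wrist force passes 120 N, or if a joint passes its speed limit or range.

## Working session

There is one attempt and no reset: what is moved stays moved. The work goes in short steps, Python scripts to look and compute and a shell command to move; the robot and the scene stay as the last step left them, time stands still between calls to the robot, and variables do not carry over. Pictures are saved under pics/ and viewed, and the job is handed in when it is done.

```bash
mkdir -p pics; ls; python3 - <<'E'
from cell import *
import cv2
o=get_obs();print(o['time_s'],o['tool_pos'],o['tool_rot'],o['grip_width'],o['force'],pinch_z)
for n in('scene','top'):
    cv2.imwrite(f'pics/{n}0.png',read_camera(n));p=camera_params(n);print(p)
E
```

```text
pics
0.0 [0.15811374 0.62991678 0.22146649] [-1.79892637e+02  6.83639449e-03  1.65913880e+02] 0.08694314118032705 [-0.14924082  0.43175095  0.32039448] 0.0187
{'camera_matrix': array([[562.18585934,   0.        , 315.48700482],
       [  0.        , 562.18585934, 236.00056737],
       [  0.        ,   0.        ,   1.        ]]), 'R': array([[ 0.62207737, -0.78283545, -0.01372627],
       [-0.58938066, -0.45666454, -0.66639922],
       [ 0.51541263,  0.42264187, -0.74546875]]), 't': array([-0.29098829,  0.48649831,  0.95898026])}
{'camera_matrix': array([[563.86042975,   0.        , 324.17775832],
       [  0.        , 563.86042975, 243.13867783],
       [  0.        ,   0.        ,   1.        ]]), 'R': array([[-0.42471027, -0.90532511,  0.00276343],
       [-0.87973266,  0.41197968, -0.23736721],
       [ 0.21375602, -0.10324337, -0.97141607]]), 't': array([0.35699379, 0.49280629, 1.29815401])}
```

View pics/scene0.png

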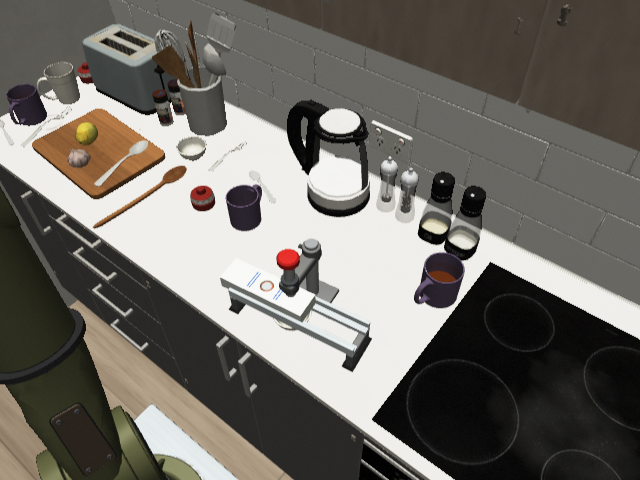

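View pics/top0.png

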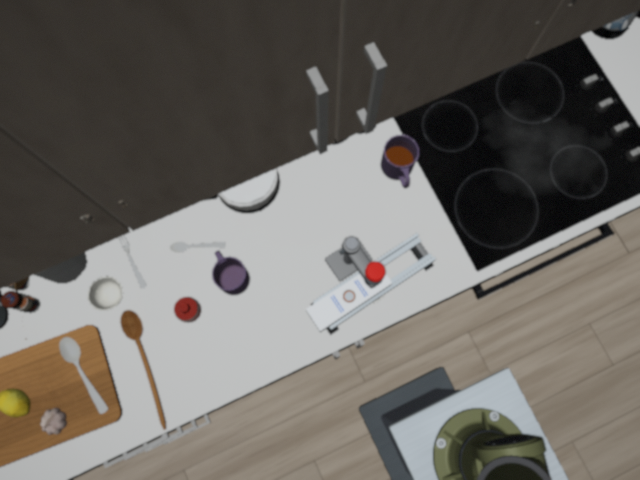

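The bar, knob and both mugs are visible in both views: the knob at about (288,258) in scene and (375,272) in top. I'll zoom in for accurate pixels.

```bash
cat > h.py <<'E'
import numpy as np,cv2
from cell import camera_params
P={n:camera_params(n) for n in('scene','top')}
def proj(n,X):
    p=P[n];c=p['R']@np.array(X,float)+p['t'];u=p['camera_matrix']@c;return u[:2]/u[2]
def atz(n,uv,z):
    p=P[n];d=p['R'].T@np.linalg.inv(p['camera_matrix'])@np.array([*uv,1.]);o=-p['R'].T@p['t']
    return o+d*(z-o[2])/d[2]
def tri(a,b):
    M=[];
    pr=[p['camera_matrix']@np.c_[p['R'],p['t']] for p in (P['scene'],P['top'])]
    X=cv2.triangulatePoints(*pr,np.array(a,float).reshape(2,1),np.array(b,float).reshape(2,1)).ravel();return X[:3]/X[3]
def crop(img,x,y,w,h,s,f):
    cv2.imwrite(f,cv2.resize(img[y:y+h,x:x+w],None,fx=s,fy=s,interpolation=cv2.INTER_CUBIC))
E
python3 - <<'E'
from h import *
crop(cv2.imread('pics/scene0.png'),210,220,170,150,4.5,'pics/scene0z.png')
crop(cv2.imread('pics/top0.png'),295,220,150,120,5,'pics/top0z.png')
for n in('scene','top'):
    im=cv2.imread(f'pics/{n}0.png').astype(int)
    m=((im[...,2]>150)&(im[...,1]<60)).astype(np.uint8)
    k,l,s,c=cv2.connectedComponentsWithStats(m)
    for i in range(1,k):
        if s[i,4]>30: print(n,s[i],c[i])
E
```

```text
scene [277 250  22  16 286] [287.49300699 257.54195804]
top [366 263  18  18 259] [374.57915058 271.26640927]
```

View pics/scene0z.png

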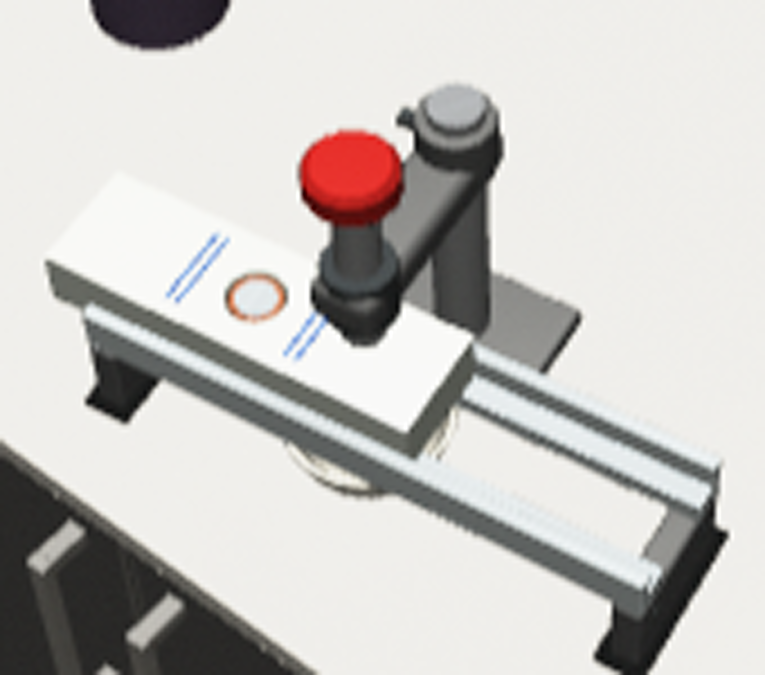

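View pics/top0z.png

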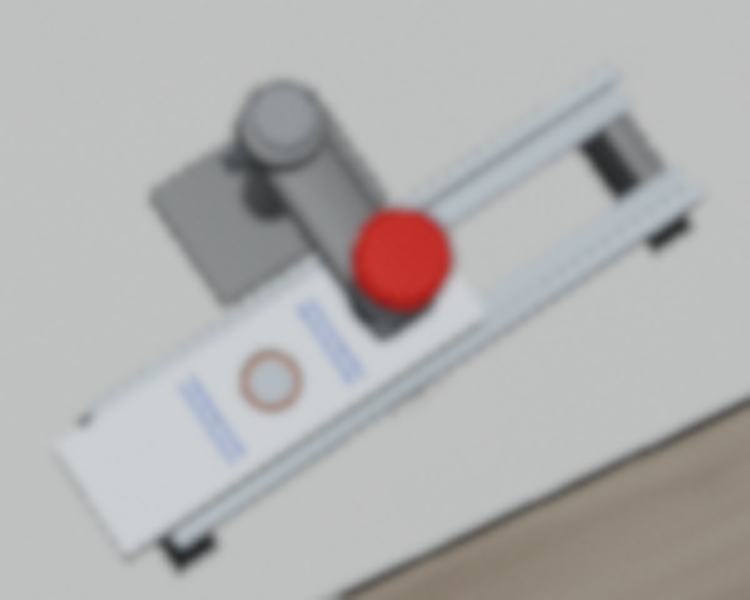

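```bash
python3 - <<'E'
from h import *
S=lambda x,y:(x/4.5+210-.39,y/4.5+220-.39)
T=lambda x,y:(x/5+295-.4,y/5+220-.4)
np.set_printoptions(precision=4,suppress=True)
print('knob',tri(S(351,168),T(402,259)),atz('scene',S(351,168),.222),atz('top',T(402,259),.220))
print('bore',tri(S(256,297),T(270,381)),atz('scene',S(256,297),.09),atz('top',T(270,381),.09))
D={}
for n,a,b in(('LB',(118,175),(55,443)),('LF',(46,262),(130,558)),('RF',(407,433),(487,312)),('RB',(475,345),None)):
    s=atz('scene',S(*a),.09);D[n]=s;print(n,s,atz('top',T(*b),.09) if b else '')
d=(D['LB']+D['LF']-D['RB']-D['RF'])/2;print(d,np.degrees(np.arctan2(-d[0],d[1])))
for n,a,z in(('railFL',(88,310),.072),('railFR',(650,590),.072),('railBR',(718,465),.072)):print(n,atz('scene',S(*a),z))
for n,a,z in(('railFL',(178,545),.072),('railFR',(705,190),.072),('railBR',(612,70),.072)):print(n,atz('top',T(*a),z))
for n,u in (('small',(243,222)),('large',(438,300))): print(n,atz('scene',u,0))
E
```

```text
knob [0.463  0.0604 0.2194] [0.4622 0.0586 0.222 ] [0.4623 0.0609 0.22  ]
bore [0.4546 0.1193 0.0902] [0.455  0.1193 0.09  ] [0.4543 0.1195 0.09  ]
LB [0.4688 0.2214 0.09  ] [0.4703 0.2209 0.09  ]
LF [0.4095 0.2112 0.09  ] [0.4086 0.2119 0.09  ]
RF [0.4402 0.0159 0.09  ] [0.4407 0.0147 0.09  ]
RB [0.4962 0.0219 0.09  ] 
[-0.029   0.1974  0.    ] 8.369213857647045
railFL [0.4097 0.1871 0.072 ]
railFR [ 0.4513 -0.11    0.072 ]
railBR [ 0.5216 -0.0967  0.072 ]
railFL [0.406  0.1888 0.072 ]
railFR [ 0.451  -0.1086  0.072 ]
railBR [ 0.5219 -0.0957  0.072 ]
small [0.6139 0.3506 0.    ]
large [ 0.7067 -0.1597  0.    ]
```

Every measurement matches the given sizes: the bar comes out 200×60 mm at z 0.090, the knob top at z≈0.22, and the bed yaw ≈8.3°. The bar has to slide about 59.5 mm to the right. First I'll move beyond its left end with the jaws closed and aligned across the bar.

```bash
python3 -m handwheel '[[0,-0.02,-0.016,0,0.1],[0,-0.05,-0.041,0,0.2],[0,-0.085,-0.07,0,0.3],[0,-0.12,-0.098,0,0.42],[0,-0.155,-0.127,0,0.54],[0,-0.19,-0.156,0,0.66],[0,-0.225,-0.184,0,0.78],[0,-0.26,-0.213,0,0.9],[0,-0.295,-0.242,0,1.02],[0,-0.325,-0.266,0,1.1],[0,-0.345,-0.283,0,1.15],[0,-0.3585,-0.2936,0,1.18],[0,-0.3585,-0.2936,0,1.18],[0,-0.3585,-0.2936,0,1.18]]'
python3 - <<'E'
from h import *
from cell import *
o=get_obs();print(o['tool_pos'],o['tool_rot'],o['force'])
print(tri((457/4.5+209.6,105/4.5+219.6),(285/5+294.6,120/5+219.6)))
E
```

```text
time_s: 1.5
tool_pos: [0.4335, 0.2601, 0.2224]
tool_rot: [-180.0, -0.0, 98.5]
force: [-0.3, -0.4, -0.4]
grip_width: 0.0006
[0.43354832 0.26007284 0.2223737 ] [-1.79958126e+02 -4.26995174e-02  9.84587268e+01] [-0.28960463 -0.39410276 -0.35438381]
[0.54645837 0.07190401 0.17574641]
```

```bash
python3 -m handwheel '[[0,0,0,0.03,0],[0,0,0,0.07,0],[0,0,0,0.105,0],[0,0,0,0.13,0],[0,0,0,0.145,0],[0,0,0,0.145,0],[0,-0.01,0,0.145,0],[0,-0.02,0,0.145,0],[0,-0.025,0,0.145,0],[0,-0.028,0,0.145,0],[0,-0.032,0,0.145,0],[0,-0.036,0,0.145,0],[0,-0.04,0,0.145,0],[0,-0.044,0,0.145,0],[0,-0.048,0,0.145,0],[0,-0.051,0,0.145,0],[0,-0.053,0,0.145,0],[0,-0.055,0,0.145,0],[0,-0.055,0,0.145,0]]'
python3 - <<'E'
from h import *
from cell import *
crop(read_camera('scene'),210,220,170,150,4.5,'pics/scene1z.png')
crop(read_camera('top'),295,220,150,120,5,'pics/top1z.png')
print(get_obs()['force'])
E
```

```text
time_s: 3.4
tool_pos: [0.4425, 0.2036, 0.0775]
tool_rot: [-180.0, 0.0, 98.3]
force: [-0.3, 1.9, 1.4]
grip_width: 0.0002
[-0.07205761  2.0272303   0.31559797]
```

View pics/scene1z.png

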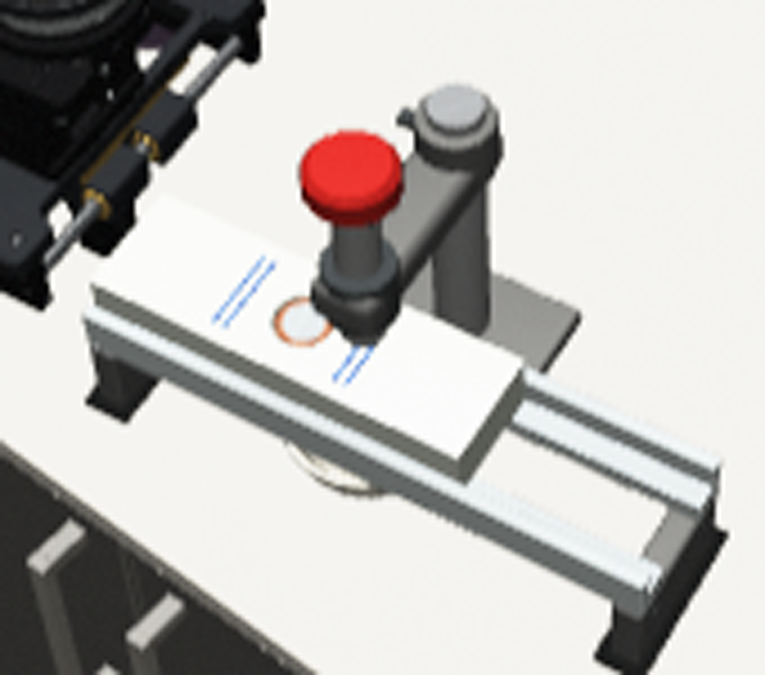

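View pics/top1z.png

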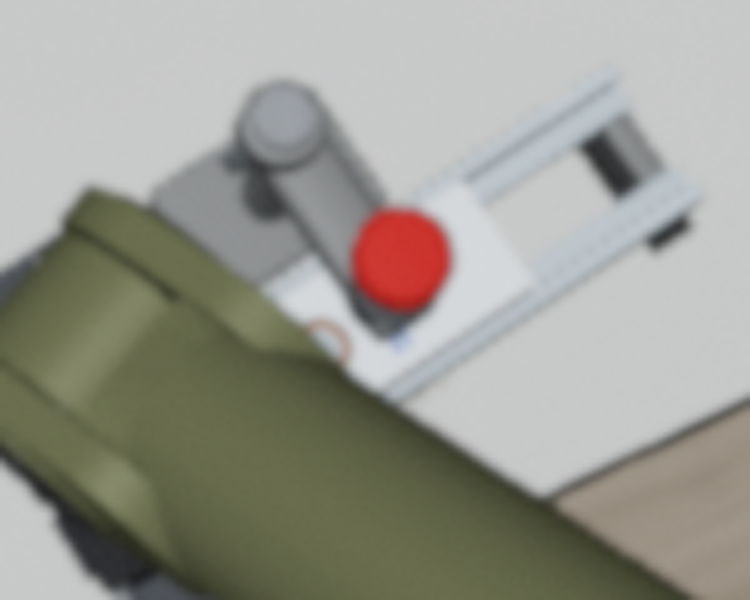

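```bash
python3 - <<'E'
from h import *
S=lambda x,y:(x/4.5+210-.39,y/4.5+220-.39)
T=lambda x,y:(x/5+295-.4,y/5+220-.4)
b=np.array([.4546,.1193]);k=np.array([.4625,.0603]);y=np.array([-.1443,.9895])
f=lambda X:(X[:2]-b)@y*1e3
print('knob',f(k))
for n,a,a0 in(('LF',(92,287),(46,262)),('RF',(459,458),(407,433)),('RB',(526,361),(475,345)),('bore',(302,322),(256,297)),('LB',(165,199),(118,175))):
    print(n,f(atz('scene',S(*a),.09))-f(atz('scene',S(*a0),.09)))
print('top RF',f(atz('top',T(536,284),.09))-f(atz('top',T(487,312),.09)))
E
```

```text
knob -59.52047
LF -27.587792952454052
RF -26.761418043723197
RB -24.64824966828982
bore -26.411761980003995
LB -28.46507720453863
top RF -26.513936898973142
```

```bash
python3 - <<'E'
from h import *
from scipy.optimize import least_squares
th=np.linspace(0,2*np.pi,60)
def sil(n,x,y):
    pts=[proj(n,(x+r*np.cos(t),y+r*np.sin(t),z)) for r,z in((.022,.206),(.022,.218),(.018,.222)) for t in th]
    h=cv2.convexHull(np.array(pts,np.float32)); m=cv2.moments(h); return np.array([m['m10']/m['m00'],m['m01']/m['m00']]),m['m00']
C={}
for n in('scene','top'):
    im=cv2.imread(f'pics/{n}0.png').astype(float)
    w=im[...,2]-im[...,1]; x,y,ww,hh=(260,235,55,48) if n=='scene' else (350,250,50,45)
    r=np.zeros_like(w);r[y:y+hh,x:x+ww]=(w>60)[y:y+hh,x:x+ww]
    v,u=np.nonzero(r);C[n]=np.array([u.mean(),v.mean()]);print(n,C[n],len(u),sil(n,.4625,.0603))
for N in(('scene',),('top',),('scene','top')):
    s=least_squares(lambda p:np.concatenate([sil(n,*p)[0]-C[n] for n in N]),[.4625,.0603])
    d=s.x-[.4546,.1193];print(N,s.x,d@[-.1443,.9895],d@[.9895,.1443],s.fun)
E
```

```text
scene [287.49465241 258.80213904] 374 (array([287.29089403, 259.89736953]), 420.9644067287445)
top [374.63009404 271.29780564] 319 (array([374.91827425, 271.89260342]), 363.1088094362058)
('scene',) [0.46478384 0.06173548] -0.058429617098402144 0.0017703502735716078 [4.63866456e-07 1.01563126e-06]
('top',) [0.46389584 0.06028384] -0.05973788200926139 0.0006822018056476655 [ 6.82031214e-08 -3.02224748e-07]
('scene', 'top') [0.4642896  0.06087072] -0.05921398027148673 0.001156518742263667 [ 0.17863257  0.37524676 -0.33350384 -0.05040592]
```

```bash
python3 -m handwheel '[[0,-0.002,0,0,0],[0,-0.005,0,0,0],[0,-0.009,0,0,0],[0,-0.013,0,0,0],[0,-0.017,0,0,0],[0,-0.021,0,0,0],[0,-0.024,0,0,0],[0,-0.027,0,0,0],[0,-0.029,0,0,0],[0,-0.0305,0,0,0],[0,-0.0315,0,0,0],[0,-0.032,0,0,0],[0,-0.032,0,0,0],[0,-0.032,0,0,0]]'
python3 - <<'E'
from h import *
from cell import *
im=read_camera('scene');cv2.imwrite('pics/scene2.png',im)
crop(im,210,220,170,150,4.5,'pics/scene2z.png')
im=read_camera('top');cv2.imwrite('pics/top2.png',im)
crop(im,295,220,150,120,5,'pics/top2z.png')
o=get_obs();print(o['force'],(o['tool_pos'][:2]-[.4546,.1193])@[-.1443,.9895])
E
```

```text
time_s: 4.9
tool_pos: [0.447, 0.1722, 0.0775]
tool_rot: [-180.0, 0.0, 98.3]
force: [-1.2, 0.0, -0.5]
grip_width: 0.0002
[-0.29721058  0.07997445 -0.3062447 ] 0.05344525583496682
```

View pics/scene2z.png

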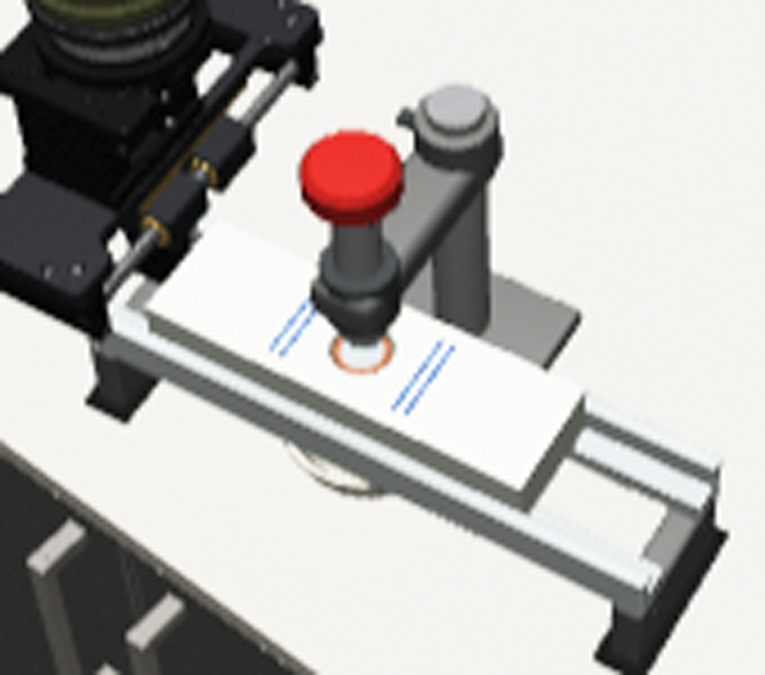

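View pics/top2z.png

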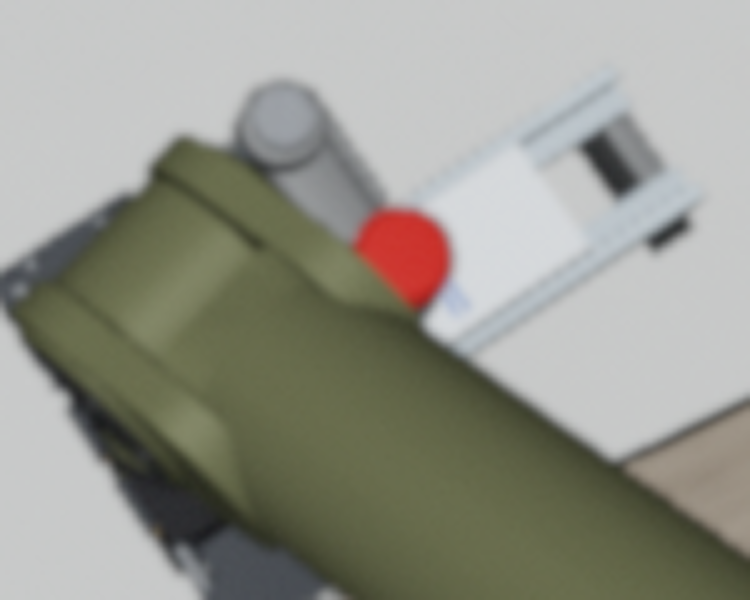

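```bash
python3 - <<'E'
from h import *
S=lambda x,y:(x/4.5+210-.39,y/4.5+220-.39)
T=lambda x,y:(x/5+295-.4,y/5+220-.4)
b=np.array([.4546,.1193]);y=np.array([-.1443,.9895])
f=lambda X:(X[:2]-b)@y*1e3
for n,a,a0 in(('RF',(522,488),(407,433)),('RB',(585,393),(475,345)),('bore',(362,350),(256,297)),('LF',(150,315),(46,262))):
    print(n,f(atz('scene',S(*a),.09))-f(atz('scene',S(*a0),.09)))
print('top RF',f(atz('top',T(592,243),.09))-f(atz('top',T(487,312),.09)))
# refined shift: template match patches along bar's right edge corner between images, scene
a=cv2.imread('pics/scene0.png');c=cv2.imread('pics/scene2.png')
for (u,v,w,h) in((295,310,18,14),):
    r=cv2.matchTemplate(c,a[v:v+h,u:u+w],cv2.TM_CCOEFF_NORMED);print(cv2.minMaxLoc(r))
E
```

```text
RF -58.53531259687409
RB -56.33989667399362
bore -58.840315854099764
LF -60.54516407851503
top RF -59.45410905773316
(-0.7868730425834656, 0.9218307137489319, (235, 353), (320, 322))
```

The bar's shift measures 58.8 mm on average against the 59.3 mm needed, so the bore is under the plunger (the scene view shows the ring right under the tip at about (362,350) in the zoom). Now I'll back off, go up and move over the knob.

```bash
python3 -m handwheel '[[0,0.01,0,0,0],[0,0.025,0,0,0],[0,0.03,0,-0.02,0],[0,0.03,0,-0.06,0],[0,0.03,0,-0.1,0],[0,0.03,0,-0.14,0],[0,0.03,0,-0.17,0],[0,0.02,0,-0.18,0],[0,0,0,-0.18,0],[0,-0.03,0.001,-0.18,0],[0,-0.06,0.001,-0.18,0],[0,-0.085,0.001,-0.18,0],[0,-0.105,0.001,-0.18,0],[0,-0.1125,0.001,-0.18,0],[0,-0.1125,0.001,-0.17,0],[0,-0.1125,0.001,-0.155,0],[0,-0.1125,0.001,-0.15,0],[0,-0.1125,0.001,-0.15,0],[0,-0.1125,0.001,-0.15,0]]'
python3 - <<'E'
from h import *
from cell import *
im=read_camera('scene');cv2.imwrite('pics/scene3.png',im)
crop(im,210,200,170,150,4.5,'pics/scene3z.png')
print(get_obs()['force'],get_obs()['tool_pos'])
E
```

```text
time_s: 6.9
tool_pos: [0.4642, 0.062, 0.2275]
tool_rot: [-180.0, 0.0, 98.4]
force: [0.0, -0.1, 0.1]
grip_width: 0.0006
[-0.16504871 -0.15162568  0.44212835] [0.46449074 0.06178839 0.22786454]
```

View pics/scene3z.png

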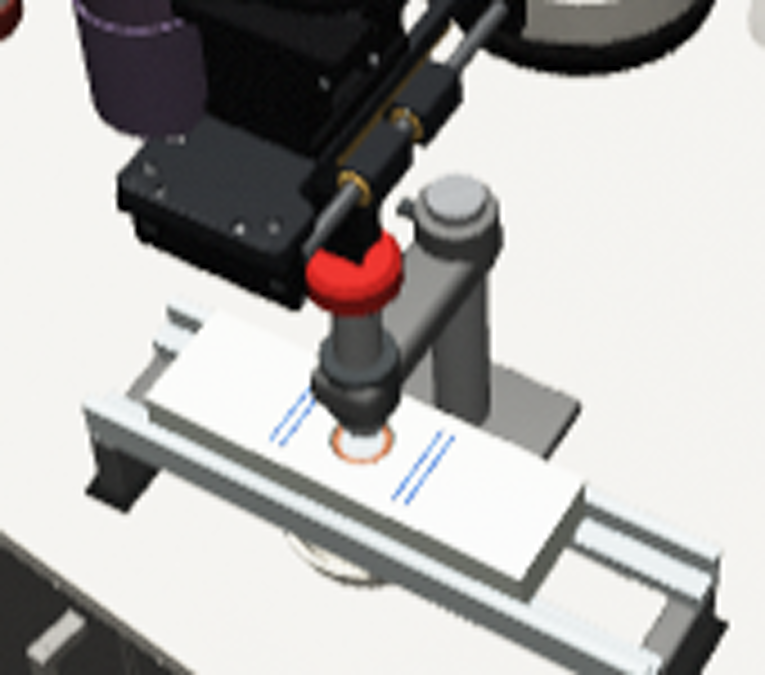

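The closed fingers are centred over the knob (about (355,270) in the zoom) and the bar hasn't moved. I'll press slowly and check the force just past the 10 mm hard-stop depth.

```bash
python3 -m handwheel '[[0,0,0,0.002,0],[0,0,0,0.004,0],[0,0,0,0.0055,0],[0,0,0,0.007,0],[0,0,0,0.0085,0],[0,0,0,0.01,0],[0,0,0,0.0115,0],[0,0,0,0.013,0],[0,0,0,0.0145,0],[0,0,0,0.016,0],[0,0,0,0.017,0],[0,0,0,0.017,0]]'
python3 - <<'E'
from h import *
from cell import *
im=read_camera('scene')
crop(im,210,200,170,150,4.5,'pics/scene4z.png')
print(get_obs()['force'],get_obs()['tool_pos'])
E
```

```text
time_s: 8.15
tool_pos: [0.4644, 0.0613, 0.2105]
tool_rot: [180.0, -0.0, 98.3]
force: [0.4, 0.1, 0.9]
grip_width: 0.0008
[0.00735279 0.42005255 0.49136505] [0.46437277 0.06124493 0.21050546]
```

View pics/scene4z.png

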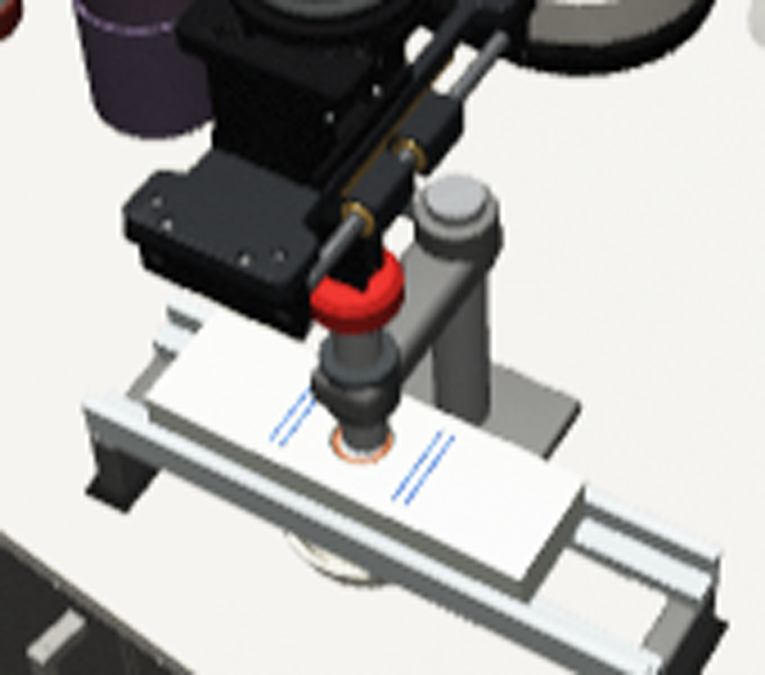

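The rod sits centred in the ring at about (362,440) in the zoom, with only spring force on it. Continuing down.

```bash
python3 -m handwheel '[[0,0,0,0.001,0],[0,0,0,0.002,0],[0,0,0,0.003,0],[0,0,0,0.004,0],[0,0,0,0.005,0],[0,0,0,0.006,0]]'
python3 -c "
from cell import *
print(get_obs()['force'],get_obs()['tool_pos'],get_obs()['effort'])"
```

```text
time_s: 8.8
tool_pos: [0.4645, 0.0613, 0.2065]
tool_rot: [180.0, -0.1, 98.3]
force: [-4.0, -0.4, 11.4]
grip_width: 0.0008
[-4.02781562 -0.37632697 11.42458593] [0.46445359 0.06128679 0.20654111] [-7.45448121e-02 -1.67985070e+01 -1.09266143e+00 -2.68130171e+01
  7.54858553e-02 -1.61425173e+00 -3.75062882e-03]
```

```bash
python3 -m handwheel '[[0,0,0,0.0015,0],[0,0,0,0.003,0],[0,0,0,0.0045,0],[0,0,0,0.006,0],[0,0,0,0.0075,0],[0,0,0,0.009,0]]'
python3 -c "
from cell import *
print(get_obs()['force'],get_obs()['tool_pos'])"
```

```text
time_s: 9.4
tool_pos: [0.4645, 0.0613, 0.1976]
tool_rot: [180.0, -0.1, 98.3]
force: [-4.7, -1.0, 12.4]
grip_width: 0.0005
[-4.68292799 -0.97503322 12.38588638] [0.46450887 0.06127813 0.19761345]
```

```bash
python3 -m handwheel '[[0,0,0,0.0015,0],[0,0,0,0.003,0],[0,0,0,0.0045,0],[0,0,0,0.006,0],[0,0,0,0.0075,0],[0,0,0,0.009,0],[0,0,0,0.0105,0],[0,0,0,0.012,0],[0,0,0,0.0135,0],[0,0,0,0.015,0],[0,0,0,0.0165,0],[0,0,0,0.0175,0],[0,0,0,0.018,0],[0,0,0,0.018,0],[0,0,0,0.018,0]]'
python3 - <<'E'
from h import *
from cell import *
im=read_camera('scene')
crop(im,210,200,170,150,4.5,'pics/scene5z.png')
print(get_obs()['force'],get_obs()['tool_pos'])
E
```

```text
time_s: 10.9
tool_pos: [0.4644, 0.0612, 0.1776]
tool_rot: [180.0, -0.0, 98.3]
force: [-0.8, 1.5, 2.6]
grip_width: 0.0
[0.36707822 0.04158622 3.04904442] [0.46438384 0.06123117 0.17758271]
```

View pics/scene5z.png

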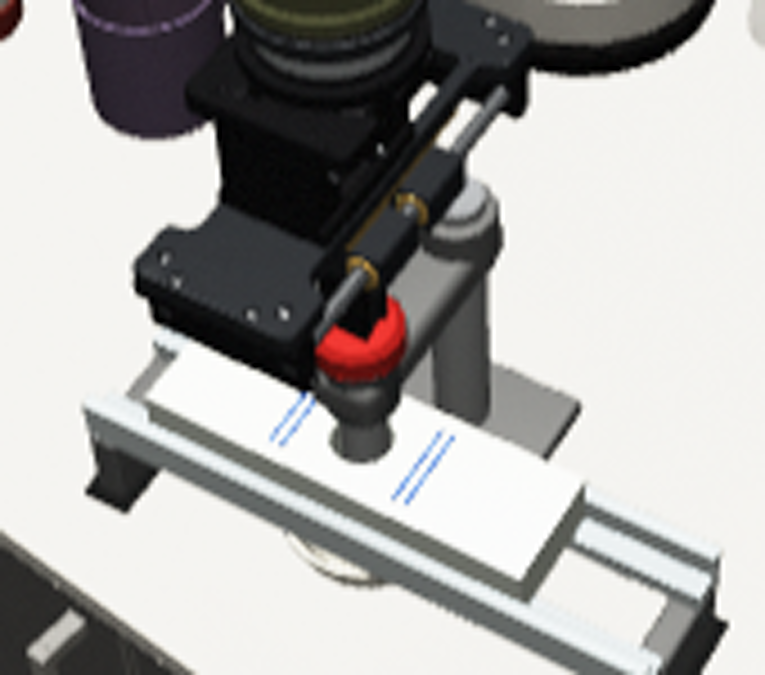

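The force fell from 12 N to 3 N (spring only) at 44 mm travel, so the pod is free. Now I'll let the plunger rise gently and pull clear.

```bash
python3 -m handwheel '[[0,0,0,-0.003,0],[0,0,0,-0.007,0],[0,0,0,-0.012,0],[0,0,0,-0.017,0],[0,0,0,-0.022,0],[0,0,0,-0.027,0],[0,0,0,-0.032,0],[0,0,0,-0.037,0],[0,0,0,-0.042,0],[0,0,0,-0.046,0],[0,0,0,-0.055,0],[0,0,0,-0.075,0],[0,0,0,-0.1,0],[0,0.03,0,-0.11,0],[0,0.07,0,-0.11,0],[0,0.11,0,-0.11,0],[0,0.15,0,-0.11,0],[0,0.19,0,-0.11,0],[0,0.22,0,-0.11,0],[0,0.22,0,-0.11,0]]'
python3 - <<'E'
from h import *
from cell import *
im=read_camera('scene');cv2.imwrite('pics/scene6.png',im)
crop(im,210,220,170,150,4.5,'pics/scene6z.png')
im=read_camera('top');cv2.imwrite('pics/top6.png',im)
crop(im,295,220,150,120,5,'pics/top6z.png')
print(get_obs()['force'],get_obs()['tool_pos'])
E
```

```text
time_s: 12.95
tool_pos: [0.4301, 0.2838, 0.287]
tool_rot: [-179.9, -0.0, 98.8]
force: [-0.8, -0.3, 0.1]
grip_width: 0.0003
[ 0.58704565 -0.73165617  0.83953286] [0.43222658 0.27894764 0.28736854]
```

View pics/scene6.png

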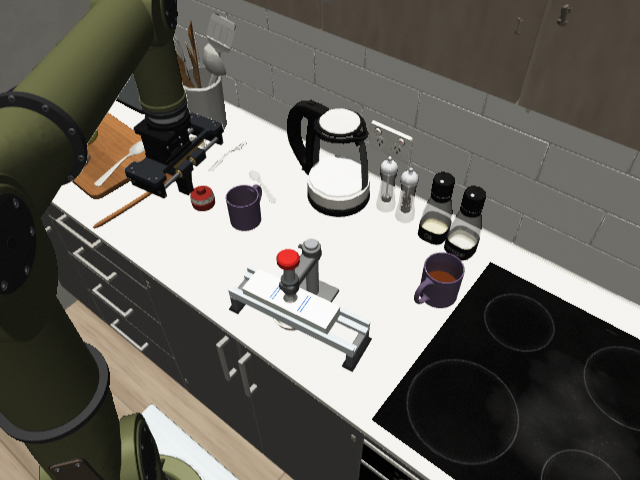

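View pics/scene6z.png

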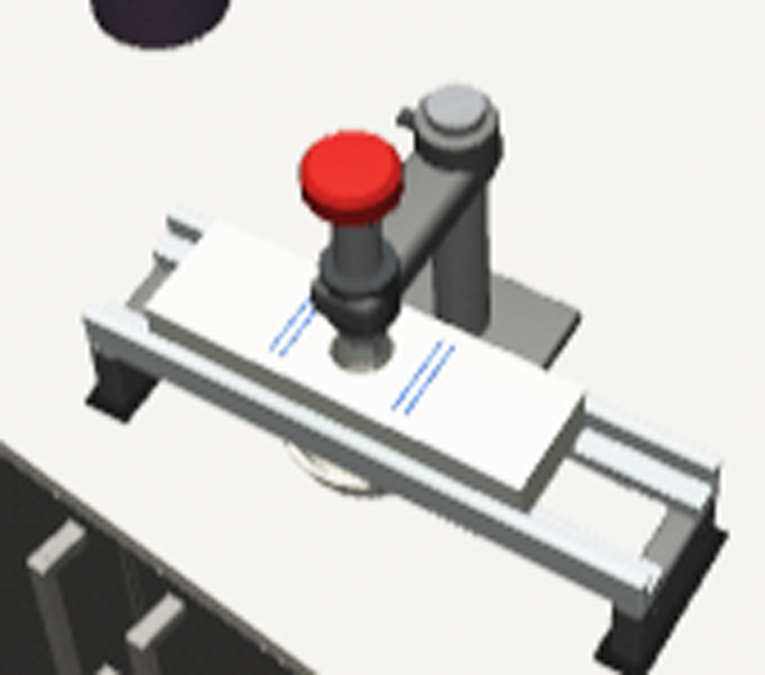

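View pics/top6z.png

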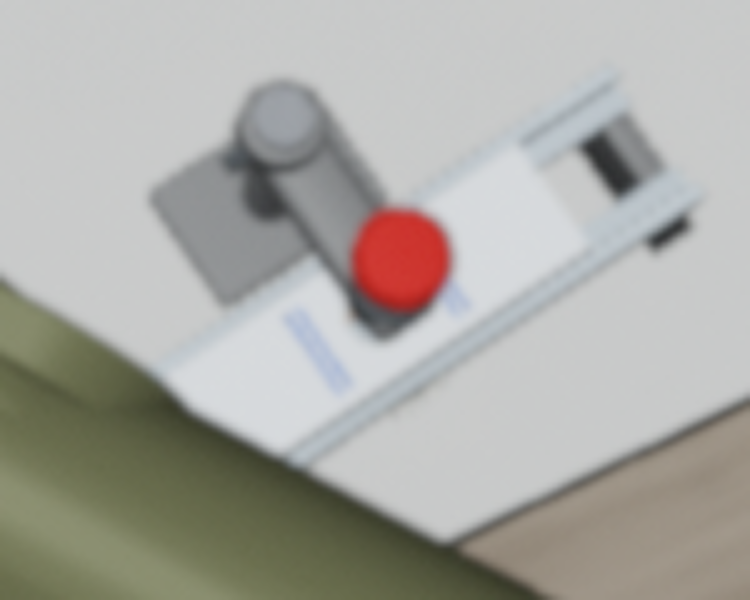

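```bash
python3 -m handwheel '[[0,0,0,0,0],[0,0,0,0,0],[0,0,0,0,0],[0,0,0,0,0],[0,0,0,0,0]]'
python3 - <<'E'
from h import *
from cell import *
im=read_camera('scene');a=cv2.imread('pics/scene0.png')
crop(im,262,295,60,45,12,'pics/bowl7.png')
m=lambda i:np.argwhere((i[...,2].astype(int)-i[...,1]>60)[235:283,260:315]).mean(0)
print('knob',m(a),m(im))
for n,(x,y,w,h) in dict(small=(222,180,45,52),large=(410,250,58,60)).items():
    print(n,cv2.absdiff(a,im)[y:y+h,x:x+w].max(2).mean(),cv2.phaseCorrelate(*[np.float32(cv2.cvtColor(i,6)[y:y+h,x:x+w]) for i in(a,im)]))
hsv=cv2.cvtColor(im,40);mm=((hsv[...,0]<15)&(hsv[...,1]>100)&(hsv[...,2]>80));mm[:, :200]=0
k,l,s,c=cv2.connectedComponentsWithStats(mm.astype(np.uint8));print([(s[i].tolist()) for i in range(1,k) if s[i,4]>5])
print(get_obs()['tool_pos'],get_obs()['force'])
E
```

```text
time_s: 13.55
tool_pos: [0.4326, 0.2786, 0.2877]
tool_rot: [180.0, -0.0, 98.3]
force: [-0.7, 0.5, 0.1]
grip_width: 0.0002
knob [23.80213904 27.49465241] [23.8707124  27.52770449]
small 4.905982905982906 ((0.549037121392022, 0.03582232238790439), 0.9786172988483445)
large 4.839655172413793 ((0.004171853341336629, -0.036320060108213426), 0.9983741309907701)
[[200, 186, 12, 15, 131], [200, 198, 14, 9, 21], [277, 249, 23, 22, 381], [428, 271, 28, 11, 209]]
[0.43254226 0.27869877 0.28767377] [ 0.74566478 -0.89945077 -0.55475821]
```

View pics/bowl7.png

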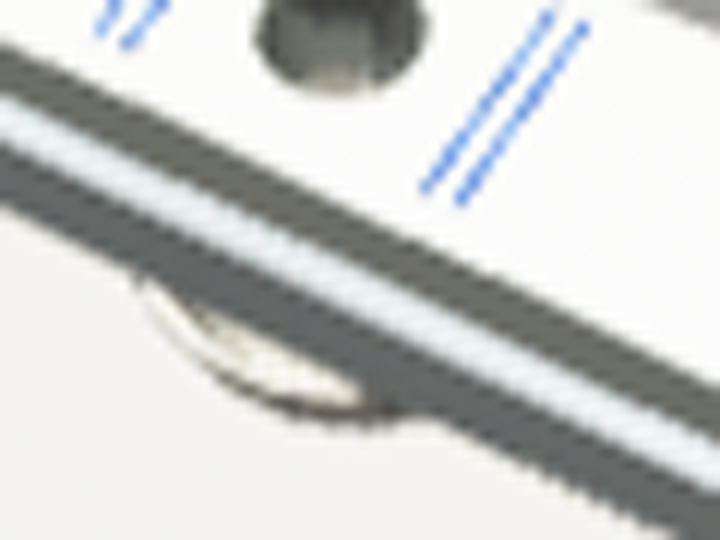

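The bore shows empty, the bowl hasn't moved, the knob is back at its starting pixels, and there's no pod on the worktop. Handing in.

```bash
python3 -c "
from cell import *
print(sign_off())"
```

```text
the job is handed in; nothing more can be done
None
```

The job is done and handed in at about 13.6 s. The one thing I couldn't see directly is the pod in the bowl, because the rails and bar hide it.

**What I did:** I pushed the bar about 59 mm to the right with closed fingers until its bore stood under the plunger. I then pressed the red knob slowly to about 44 mm, let the spring lift it and moved the arm clear.

**Last checks:**
- **Pod:** pushing it took about 12 N, then the force fell to about 3 N, the spring alone. The bore now shows empty, the bowl shows no sign of having moved, and no copper pod is visible on the worktop. That it is in the bowl is inferred from this.
- **Plunger:** the knob is back within 0.1 pixel of where it started.
- **Bar:** it lies in the channel. The measured slides ranged from 56 to 61 mm depending on the point used, averaging 58.8 mm against 59.3 mm needed. The rod went in without touching solid bar.
- **Mugs:** the large mug's shift was under 0.05 pixel. The small mug's read 0.5 pixel; I put this down to the gripper at the edge of the compared area, but did not check it further. The arm went nowhere near it at mug height.

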